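# Seat a brass blank and draw the sprung punch guide to the mark

## Robot

A 7-joint arm with a two-finger parallel gripper is mounted at the origin on the work surface. World frame = base frame: x ahead of the robot, y to its left, z up, the work surface at z = 0. Lengths are in mm, angles in degrees, forces in N, time in s.
With the tool pointing down it reaches from about 425 to 825 mm from the base axis. Payload 3.6 kg.
Tool frame: the origin (TCP) lies between the finger pads; the fingertips stand 25 mm ahead of it and the grasp point (between the pads) lies 6 mm ahead of it; z points along the fingers, y is the line along which they close (so a half turn about z gives the same grasp; the last joint's range is limited). The gripper opens to 85 mm and grips with 20 to 120 N. Pads are 22 mm wide; open, the fingers measure 114 mm over their backs; the gripper's body (76 mm by 85 mm) begins 54 mm behind the grasp point. The pads swing forward as they close: fully open they stand 13 mm farther back than shut.
Start: joints at [-1.518, 35.231, -0.722, 81.555, 0.464, 63.22, -2.315], TCP at [649.971, 0.024, 220.297] pointing down, gripper open.
Joint ranges: [-178.69, 178.69], [-17.37, 117.87], [-77.05, 75.6], [15.02, 138.74], [-78.02, 258.01], [0.78, 113.62], [-162.83, 162.83]. Speed limits (degrees/s): [159.86, 159.86, 180, 180, 180, 180, 180].

## Interface

Orientations are given as a 3x3 rotation matrix whose columns are the frame's x, y, z axes.
In Python, from bench import * gives the robot as it stands. The module is installed in compiled form; this text tells all that it offers.
- The arm moves only by the shell command python3 -m pendant 'ROWS' [FORCE]. ROWS is JSON, a list of rows, each a list of 3 entries, a list of its own where there are three numbers: the shift along the tool's x, y, z in units of 50 cm (1.0 is 50 cm), then the turn about the tool's z in units of 30 degrees (1.0 is 30 degrees), then the finger opening in mm, from 0 to 85.4. A call has 1 to 5 rows; each row shifts and turns the commanded pose from where the row before left it, along the tool's axes as they then stand; what a row does not reach is not made up. A row lasts 1/12 s, in which the tool goes at most 41.7 mm and 7.16 degrees, less where a joint would pass 70% of its speed; a pose out of reach is approached as far as the arm can. A call with a number of a shift or a turn outside -1 to 1 is refused whole. A call with a gripper value outside its range is refused whole. The fingers move at their own pace and stop on an object; FORCE is the grip in N (left out, the last holds). Time passes only in rows, so rows that do not move let the fingers close. It gives the time, the measured TCP pose, the force, the opening and the grip force at its end, in the units of the state.
- get_state(): the state, without advancing time (a new reading comes with each control period).
- read_camera(name): name is "scene" or "side" or "wrist"; returns (picture, depth): 420x560x3 uint8, red, green, blue; 420x560 float32, mm along the optical axis (not along the pixel's ray), 0 where there is no reading.
- calibration(name): a dict with "camera_matrix" (3x3 intrinsics, pixels), "xyz" and "orientation" of the camera in the world; the wrist camera has in their place "T_tool_cam" (4x4, takes a point from camera to tool coordinates, whose origin is the TCP and whose axes are the flange's). Camera axes: x right, y down, z forward; pixel columns grow to the right and rows downward; lengths in mm; the calibration is good to about 2 mm. A picture is of the moment at which its call begins: read the wrist's pose just before it. calibration takes no time and is no camera call.
- job_done(): hands the job in; it is judged then, once.
The state is a dict: "clock": time; "qpos": joint angles; "joint_vel": joint speeds; "joint_efforts": joint torques, N m; "position": TCP position; "ee_rot": TCP orientation; "wrist_force": force on the tool from outside, world axes, zero at the start; "wrist_torque": the same for the moment, N m; "width": finger opening in mm; "grip_force": force on a finger pad.
Only numpy, scipy, OpenCV 4.12 (cv2) and the standard library are available. Lean on these libraries where they do the work, as an engineer would, in place of code of your own. Each camera call takes 0.05 s, during which the arm holds its last target. There are 200 camera calls.

## Task

Seat the round brass blank flat in the round nest of the punching jig and let go of it; then pull the sprung bridge (its handle is the upright wooden knob) out towards you until its pointer stands at the line on the brass index block, and keep it there. Finish while still holding the bridge at the mark (let go and it springs back), with the blank still seated, and leave the square plate, corkscrew and thermometer where they lie.

Things in the scene. Friction and masses are not known exactly. Their poses are not given: they have to be found in the camera images.
- jig: Punching jig, fixed: dark wooden base 10 mm thick carrying two steel die blocks and a sprung sliding bridge. Origin on the counter, midway between the two nests; z up; its -x axis is the pull direction, roughly towards the robot (yaw up to about 0.3 rad). The base reaches 55 mm to -x, 95 mm to +x and 95 mm to either y side.
- round_nest (a point): Centre of the mouth of the round nest (dark floor), 28 mm above the counter: recess 40 mm across, 2 mm chamfer, 6 mm deep, in the top of a steel block 56 x 56 x 18 mm. It is the left or the right one of the two blocks, 30 mm to the jig's +y or -y; the other has a 30 mm square recess, too small for the round blank. Axes along the jig's.
- disc_center (a point): Centre of the loose round brass blank: plain disc 36 mm across, 14 mm thick, about 0.12 kg, lying flat on the counter left or right of the jig. z is its axis. Seated, it stands 8 mm proud of the die block, its centre 1 mm above the mouth point.
- bridge: Sprung sliding frame: front bar (top 24 mm up) with knob, two rods at the jig's y +-66 mm (top 23 mm up), and a brass cross bar with two bushes, 40 to 54 mm up, at rest 75 mm to +x of the nests. Slides 0-100 mm to the jig's -x; spring 3 N at rest, 7.5 N at 75 mm; returns when let go. The cross bar passes 4 mm over a seated blank but strikes an unseated one. Origin at the jig's when at rest.
- knob (a point): Centre (half-way up) of the upright wooden knob on the front bar: cylinder 20 mm in diameter, 50 mm tall, from 24 to 74 mm above the counter, 78 mm to the -x side of the jig's origin at rest. Moves with the bridge. Free room on all sides above the front bar.
- pointer (a point): Tip of the pointer of the bridge: a bright metal finger 5 mm wide sticking out sideways (jig's +y) from the left rod, 24 mm above the counter. Moves with the bridge; it starts 67 to 83 mm on the +x side of the mark.
- mark (a point): Dark line, 3 mm wide, across the top of the fixed brass index block (12 x 12 x 14 mm) on the left (+y) edge of the jig's base, 24 mm above the counter; the block's place along the slide varies. Axes along the jig's: the pointer is at the mark when its x in this frame is 0. It passes beside the block without touching.
- plate_center (a point): Centre of the loose square brass plate, 26 x 26 x 14 mm, lying on the other side of the jig from the round blank. Not needed: leave it alone.
- corkscrew: Corkscrew lying flat, 90 mm dark horn cross handle and double-helix worm with a cork stuck on it, 128 mm long, 24 mm high; bystander to the left of the jig. Origin under its middle.
- thermometer: Wine thermometer in a flat brass case 130 x 30 x 14 mm, bystander to the right of the jig. Origin under its centre.
Not all that is in view belongs to the job. What is shaped like the part that bears disc_center but purple or turquoise is not meant.

How it is judged (in metres and radians):
On the way, in this order (a step that is already met when the one before it is completed fails the run):
1. the round blank lies seated in the round nest, let go, the bridge still back (pointer more than 40 mm short of the mark) (z of disc_center in the frame of round_nest below 0.003 m and horizontal distance between disc_center and round_nest below 0.004 m and angle between the z axis of disc_center and the z axis of jig, either way round below 0.08 rad and contact force between the fingers and disc below 0.1 N and x of pointer in the frame of mark above 0.04 m), for 0.2 s.
2. the pointer has been drawn to the mark (within 4 mm) by the gripper (x of pointer in the frame of mark between -0.004 and 0.004 m and contact force between the fingers and bridge above 1 N), for 0.2 s.
At the end, for the whole second after the job is handed in: Through the last second the fingers hold the bridge (over 1 N) with its pointer within 4 mm of the mark; the round blank, not touched by the fingers, lies flat (0.08 rad) in the round nest, within 4 mm of its centre, its own centre less than 3 mm above the mouth (all of step 2 and z of disc_center in the frame of round_nest below 0.003 m and horizontal distance between disc_center and round_nest below 0.004 m and angle between the z axis of disc_center and the z axis of jig, either way round below 0.08 rad and contact force between the fingers and disc below 0.1 N); the arm keeps its last pose, push and grip.
It fails at once if the square plate or a bystander is shifted by more than 20 mm (distance of any of plate_center, corkscrew, thermometer from where it was at the start of the episode above 0.02 m).
It also fails if it takes over 54 s, if anything falls off the work surface, if the arm or the gripper's body presses on something with over 40 N, if the wrist force passes 120 N, or if a joint passes its speed limit or range.

## Working session

There is one attempt and no reset: what is moved stays moved. The work goes in short steps, Python scripts to look and compute and a shell command to move; the robot and the scene stay as the last step left them, time stands still between calls to the robot, and variables do not carry over. Pictures are saved under pics/ and viewed, at most 10 in all, crops included, and the job is handed in when it is done.

```bash
mkdir -p pics
cat > h.py <<'E'
from bench import *
import numpy as np, cv2
def cam(name):
    s=get_state(); c=calibration(name); K=np.array(c["camera_matrix"])
    if "T_tool_cam" in c:
        T=np.eye(4);T[:3,:3]=s["ee_rot"];T[:3,3]=s["position"];T=T@np.array(c["T_tool_cam"])
    else:
        T=np.eye(4);T[:3,:3]=np.array(c["orientation"]);T[:3,3]=c["xyz"]
    p,d=read_camera(name); return p,d,K,T
def save(name,fn):
    p,d,K,T=cam(name); np.savez("pics/"+fn+".npz",p=p,d=d,K=K,T=T); cv2.imwrite("pics/"+fn+".png",p[:,:,::-1]); return p,d,K,T
def load(fn):
    z=np.load("pics/"+fn+".npz"); return z["p"],z["d"],z["K"],z["T"]
def ray(K,T,u,v):
    return T[:3,3],T[:3,:3]@np.linalg.solve(K,[u,v,1.])
def atz(K,T,u,v,z):
    o,r=ray(K,T,u,v); return o+r*(z-o[2])/r[2]
def atd(d,K,T,u,v):
    o,r=ray(K,T,u,v); w=d[int(v)-1:int(v)+2,int(u)-1:int(u)+2]; return o+r*np.median(w[w>0])
def tri(obs):
    A=np.zeros((3,3));b=np.zeros(3)
    for K,T,u,v in obs:
        o,r=ray(K,T,u,v); r=r/np.linalg.norm(r);P=np.eye(3)-np.outer(r,r);A+=P;b+=P@o
    return np.linalg.solve(A,b)
E
python3 - <<'E'
from h import *
np.set_printoptions(precision=3,suppress=True)
for n in("scene","side","wrist"):
    p,d,K,T=save(n,n+"0"); print(n,K,T)
print(get_state())
E
```

```text
scene [[540.413   0.    275.977]
 [  0.    540.413 211.803]
 [  0.      0.      1.   ]] [[   0.092    0.798   -0.595 1342.534]
 [   0.996   -0.064    0.067 -107.102]
 [   0.015   -0.599   -0.801 1118.189]
 [   0.       0.       0.       1.   ]]
side [[412.414   0.    278.753]
 [  0.    412.414 216.762]
 [  0.      0.      1.   ]] [[   0.685   -0.358    0.635   28.901]
 [  -0.729   -0.354    0.586 -529.018]
 [   0.015   -0.864   -0.503  495.391]
 [   0.       0.       0.       1.   ]]
wrist [[292.173   0.    280.295]
 [  0.    292.173 210.255]
 [  0.      0.      1.   ]] [[  1.     -0.     -0.001 650.053]
 [ -0.001  -0.946  -0.325  85.157]
 [ -0.001   0.325  -0.946 371.894]
 [  0.      0.      0.      1.   ]]
{'clock': 0.15, 'qpos': array([-1.518, 35.277, -0.722, 81.621,  0.465, 63.22 , -2.315]), 'joint_vel': array([-0.037, -0.097, -0.004, -0.268,  0.057, -0.093, -0.058]), 'joint_efforts': array([  0.001, -46.966,   0.26 , -17.125,   0.01 ,   0.007,   0.   ]), 'position': array([649.382,  -0.001, 219.394]), 'ee_rot': array([[-0.   ,  1.   , -0.002],
       [ 1.   ,  0.   , -0.   ],
       [-0.   , -0.002, -1.   ]]), 'wrist_force': array([-1.22 , -0.838, -0.16 ]), 'wrist_torque': array([-0.029,  0.045, -0.012]), 'grip_force': 0.0, 'width': 85.22683833013714}
```

```bash
python3 -c "
import cv2
a=cv2.imread('pics/scene0.png');cv2.imwrite('pics/scene0b.png',cv2.resize(a,(784,588),interpolation=3))"
```

```text
(no output)
```

View pics/scene0b.png

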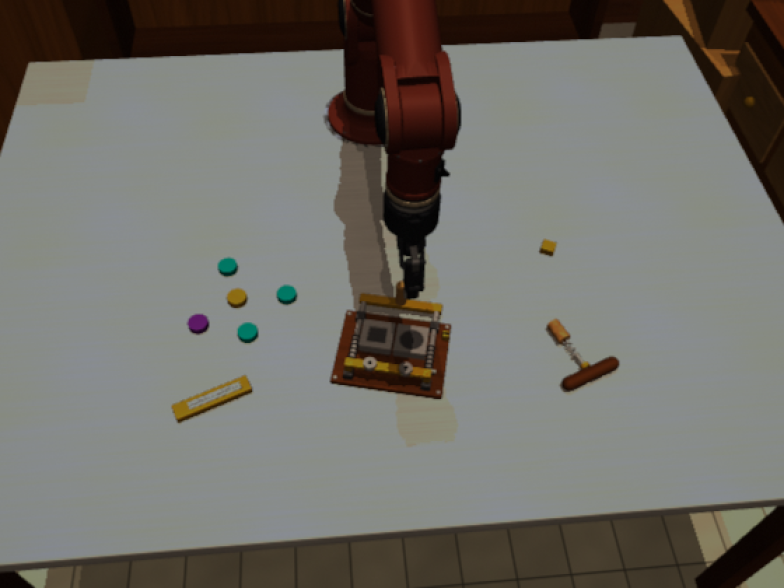

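View pics/wrist0.png

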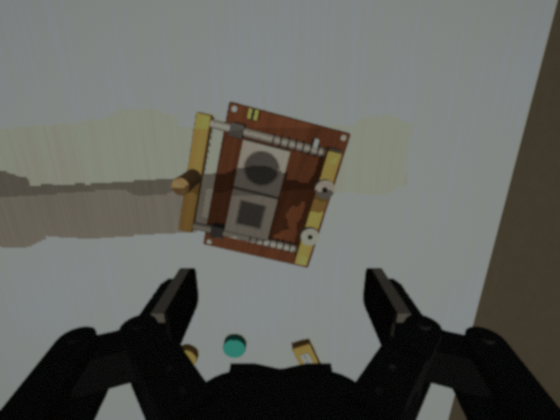

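The scaled scene picture shows the round brass disc at (237,297), so (169,212) in the raw image. The look-alikes are turquoise at (228,266), (287,294) and (247,332), and purple at (198,323). The square plate at (549,247) is also brass. I choose the disc at (237,297). In the wrist view the round nest is at (262,167), the knob at (182,185), the index block at (253,115) and the pointer at (316,145).

Run:
```python
from h import *
np.set_printoptions(precision=1,suppress=True)
p,d,K,T=load("scene0")
for n,u,v in [("disc",237,297),("teal1",228,266),("teal2",287,294),("teal3",247,332),("purp",198,323),("plate",549,247),("therm",212,398),("nest",412,340),("sq",377,335),("knobtop",401,285)]:
    u/=1.4;v/=1.4
    print(n,atz(K,T,u,v,14 if n not in("nest","sq","knobtop") else 28 if n!="knobtop" else 74),atd(d,K,T,u,v))
p,d,K,T=load("wrist0")
for n,u,v,z in [("nest",262,167,22),("sq",250,215,22),("block",253,115,24),("pointer",316,145,24),("knob",180,185,74)]:
    print(n,atz(K,T,u,v,z),atd(d,K,T,u,v))
a=load("scene0")[0][165:265,115:235,::-1]; cv2.imwrite("pics/c1.png",cv2.resize(a,(720,600),interpolation=2))
```

```text
disc [ 501.5 -284.6   14. ] [ 502.7 -284.3   15.5]
teal1 [ 427.4 -303.1   14. ] [ 426.1 -303.4   12.4]
teal2 [ 502.  -194.3   14. ] [ 501.8 -194.3   13.8]
teal3 [ 580.  -265.2   14. ] [ 581.3 -264.9   15.9]
purp [ 553.7 -351.6   14. ] [ 554.2 -351.4   14.8]
plate [428.9 308.7  14. ] [429.1 308.6  14.2]
therm [ 707.2 -320.2   14. ] [ 708.4 -319.8   16. ]
nest [629.5  20.1  28. ] [625.1  20.8  21.3]
sq [614.2 -39.3  28. ] [610.6 -38.9  22.6]
knobtop [543.9   8.4  74. ] [544.7   8.3  75. ]
nest [627.5  20.   22. ] [627.4  19.9  21.1]
sq [610.9 -41.5  22. ] [610.8 -41.7  21.3]
block [618.7  79.7  24. ] [618.6  79.7  23.6]
pointer [691.3  46.3  24. ] [691.4  46.2  23.3]
knob [544.6  10.8  74. ] [544.3  10.6  73.4]
```

View pics/c1.png

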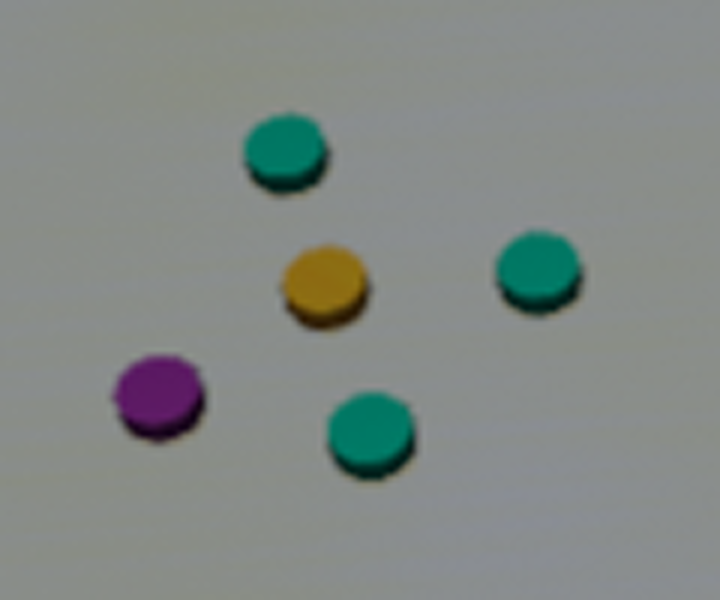

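The crop confirms the round brass disc at its centre (325,280), with its neighbours at least 75 mm away. Next I move over the disc.

```bash
python3 -m pendant '[[[-0.072,-0.037,0],0,85],[[-0.072,-0.037,0],0,85],[[-0.072,-0.037,0],0,85],[[-0.072,-0.037,0],0,85],[[-0.072,-0.037,0],0,75]]' 40; python3 -m pendant '[[[-0.07,-0.037,0.02],0,60],[[-0.07,-0.037,0.04],0,60],[[-0.07,-0.037,0.04],0,60],[[0,0,0],0,60],[[0,0,0],0,60]]'
python3 - <<'E'
from h import *
np.set_printoptions(precision=1,suppress=True)
p,d,K,T=save("wrist","w1"); s=get_state(); print(s["position"],s["width"])
h=cv2.cvtColor(p,cv2.COLOR_RGB2HSV); m=cv2.inRange(h,(12,120,60),(35,255,255))
n,l,st,c=cv2.connectedComponentsWithStats(m)
for i in range(1,n):
    if st[i,4]>60: print(st[i],c[i],atz(K,T,*c[i],14),atd(d,K,T,*c[i]))
E
```

```text
clock: 0.57
position: [556.2, -181.4, 220.0]
ee_rot: [[-0.0, 1.0, -0.001], [1.0, 0.0, 0.0], [0.0, -0.001, -1.0]]
wrist_force: [1.1, -0.4, -1.0]
width: 75.6
grip_force: 0.0
clock: 0.98
position: [501.1, -283.8, 171.2]
ee_rot: [[0.007, 1.0, -0.004], [1.0, -0.007, 0.0], [0.0, -0.004, -1.0]]
wrist_force: [0.5, 0.1, 0.6]
width: 59.9
grip_force: 0.0
[ 503.4 -281.3  172. ] 59.85501070034291
[ 434  166   47  104 1461] [455.4 217.3] [ 698.4 -314.8   14. ] [ 698.3 -314.7   14.2]
[264 177  31  31 731] [278.9 192.1] [ 499.5 -284.    14. ] [ 499.5 -284.2   13.3]
```

View pics/w1.png

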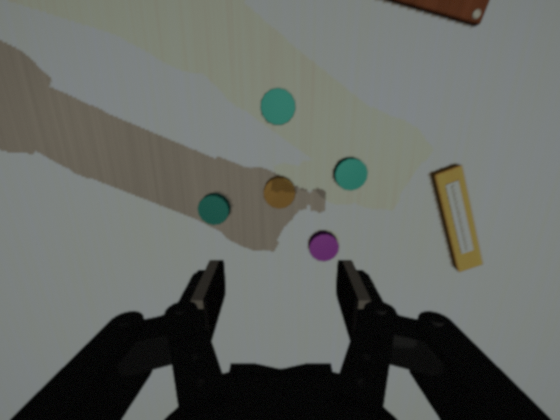

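The wrist view shows the brass disc at (279,192) with turquoise discs around it and the fingers straddling it. I descend partway and measure again once the arm has settled.

```bash
python3 -m pendant '[[[-0.002,-0.004,0.04],0,60],[[0,0,0.06],0,60],[[0,0,0.06],0,60],[[0,0,0],0,60],[[0,0,0],0,60]]'
cat > b.py <<'E'
from h import *
import sys
np.set_printoptions(precision=1,suppress=True)
p,d,K,T=save("wrist",sys.argv[1]); s=get_state(); print(s["position"],s["width"])
h=cv2.cvtColor(p,cv2.COLOR_RGB2HSV); m=cv2.inRange(h,(12,120,50),(35,255,255))
n,l,st,c=cv2.connectedComponentsWithStats(m)
for i in range(1,n):
    if st[i,4]>60: print(st[i],c[i],atz(K,T,*c[i],14),atd(d,K,T,*c[i]))
E
python3 b.py w2
python3 - <<'E'
from h import *
a=load("w1");b=load("w2")
E
```

```text
clock: 1.45
position: [502.7, -279.6, 92.1]
ee_rot: [[-0.003, 1.0, -0.002], [1.0, 0.003, 0.002], [0.002, -0.002, -1.0]]
wrist_force: [0.6, 0.4, 0.0]
width: 60.2
grip_force: 0.0
[ 503.8 -280.7   93.7] 60.067343870672616
[ 477  191   53  129 2548] [501.6 253.7] [ 697.8 -313.5   14. ] [ 698.1 -313.7   13.6]
[ 256  204   40   38 1220] [275.6 222.4] [ 499.1 -284.5   14. ] [ 499.1 -284.9   13. ]
```

```bash
python3 -m pendant '[[[0,0,0],0,60],[[0,0,0],0,60]]'
cat > b2.py <<'E'
from h import *
import sys
np.set_printoptions(precision=1,suppress=True)
P=[]
for i in range(int(sys.argv[1])):
    s=get_state();P.append(s["position"]); read_camera("side")
print(np.array(P)); print(np.mean(P,0), s["width"],s["grip_force"],s["wrist_force"])
E
python3 b2.py 6
```

```text
clock: 1.67
position: [504.0, -282.1, 94.9]
ee_rot: [[-0.001, 1.0, 0.004], [1.0, 0.001, -0.002], [-0.002, 0.004, -1.0]]
wrist_force: [0.2, 0.5, 0.2]
width: 60.0
grip_force: 0.0
[[ 504.  -282.1   94.9]
 [ 503.6 -282.1   94.7]
 [ 503.3 -282.1   94.4]
 [ 503.  -282.    94.1]
 [ 502.7 -282.    93.8]
 [ 502.5 -282.    93.5]]
[ 503.2 -282.    94.2] 60.546464525484346 0.0 [-0.1  0.1 -0.5]
```

```bash
python3 -m pendant '[[[0,0,0],0,60],[[0,0,0],0,60],[[0,0,0],0,60],[[0,0,0],0,60],[[0,0,0],0,60]]'; python3 b.py w3; python3 b2.py 5
```

```text
clock: 2.38
position: [502.2, -281.7, 92.7]
ee_rot: [[0.0, 1.0, -0.0], [1.0, -0.0, 0.0], [0.0, -0.0, -1.0]]
wrist_force: [-0.6, 0.5, -0.1]
width: 59.6
grip_force: 0.0
[ 502.2 -281.7   92.6] 59.72515304360189
[ 477  187   53  130 2592] [501.7 249.8] [ 697.3 -313.    14. ] [ 697.4 -313.1   13.9]
[ 256  200   40   39 1225] [275.6 219.3] [ 498.8 -284.2   14. ] [ 498.8 -284.6   12.9]
[[ 502.2 -281.7   92.6]
 [ 502.2 -281.7   92.7]
 [ 502.2 -281.7   92.7]
 [ 502.2 -281.7   92.7]
 [ 502.2 -281.7   92.7]]
[ 502.2 -281.7   92.7] 59.89063574467006 0.0 [ 0.9 -0.4  0.3]
```

```bash
python3 -m pendant '[[[-0.005,-0.007,0.03],0,60],[[0,0,0.04],0,60],[[0,0,0.04],0,60],[[0,0,0.016],0,60],[[0,0,0],0,60]]'; python3 -m pendant '[[[0,0,0],0,60],[[0,0,0],0,60],[[0,0,0],0,60],[[0,0,0],0,60],[[0,0,0],0,60]]'; python3 b.py w4
```

```text
clock: 3.1
position: [497.3, -283.4, 27.8]
ee_rot: [[-0.0, 1.0, -0.004], [1.0, 0.0, 0.002], [0.002, -0.004, -1.0]]
wrist_force: [-0.6, -0.4, 0.6]
width: 60.2
grip_force: 0.0
clock: 3.52
position: [499.2, -284.5, 30.5]
ee_rot: [[-0.0, 1.0, 0.001], [1.0, 0.0, -0.001], [-0.001, 0.001, -1.0]]
wrist_force: [-0.6, -0.1, 0.7]
width: 60.2
grip_force: 0.0
[ 499.1 -284.4   30.3] 59.82202165054188
[ 544  216   16  136 1199] [554.1 265.8] [ 679.6 -296.3   14. ] [ 679.8 -296.5   13.8]
[ 253  224   53   51 2063] [278.6 249.2] [ 498.7 -283.9   14. ] [ 498.7 -284.2   13.4]
```

View pics/w4.png

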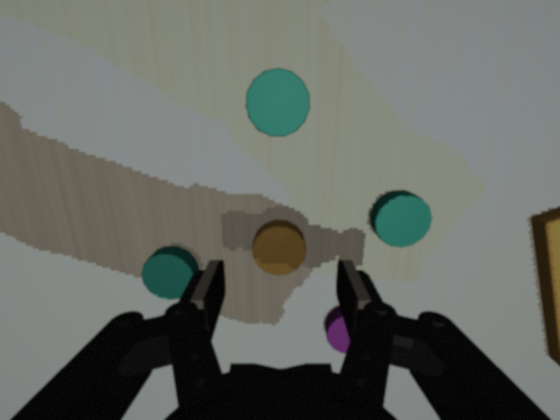

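Run:
```python
from h import *
np.set_printoptions(precision=1,suppress=True)
p,d,K,T=load("w4")
for v in range(254,300,5):
    print(v,[atd(d,K,T,u,v) for u in (216,220,340,344)])
for q in [(499,-284,10),(499,-273,10),(499,-295,10)]:
    c=K@(T[:3,:3].T@(np.array(q)-T[:3,3])); print(q,c[:2]/c[2])
```

```text
254 [array([ 454.7, -295. ,   -0.8]), array([ 457.5, -295.1,   -0.9]), array([ 541.7, -295.1,   -0.6]), array([ 544.7, -295.4,   -1.2])]
259 [array([ 454.4, -299. ,   -1. ]), array([ 457.4, -298.5,   -0. ]), array([ 541.9, -298.8,   -0.2]), array([ 544.6, -298.7,   -0. ])]
264 [array([ 467.6, -272.2,   53.8]), array([ 469.4, -272.5,   53.2]), array([ 529.9, -273.2,   52.2]), array([ 531.5, -272.1,   54.1])]
269 [array([ 468.5, -272.3,   58.4]), array([ 469.8, -273.9,   55.6]), array([ 529.7, -275. ,   53.9]), array([ 530.6, -272.3,   58.6])]
274 [array([ 469.4, -272.3,   62.9]), array([ 469.9, -276. ,   56.9]), array([ 529.6, -277.2,   55.1]), array([ 529.8, -272.8,   62.3])]
279 [array([ 469.7, -273.9,   64.7]), array([ 469.8, -278.5,   57.3]), array([ 529.8, -280.1,   55. ]), array([ 529.9, -275.4,   62.6])]
284 [array([ 469.8, -275.8,   65.9]), array([ 469.9, -280.7,   58.4]), array([ 529.8, -282.4,   56.1]), array([ 529.7, -276.9,   64.4])]
289 [array([ 469.8, -278. ,   66.6]), array([ 469.8, -283.3,   58.8]), array([ 529.9, -285. ,   56.5]), array([ 529.6, -279.1,   65.3])]
294 [array([ 469.7, -280.4,   67.1]), array([ 469.9, -285.3,   60.1]), array([ 529.9, -287.4,   57.3]), array([ 529.6, -281.2,   66.1])]
299 [array([ 469.8, -282.3,   68.3]), array([ 469.8, -287.8,   60.7]), array([ 529.7, -289.3,   58.8]), array([ 529.7, -283.7,   66.5])]
(499, -284, 10) [279.1 246.5]
(499, -273, 10) [279.1 231. ]
(499, -295, 10) [279.1 261.5]
```

The wrist view shows the disc at (279,249). Depth puts the visible finger ends at about z=53, although the TCP is at z=30. I'll check this with the side camera.

Run:
```python
from h import *
np.set_printoptions(precision=1,suppress=True)
p,d,K,T=save("side","s1")
def pr(q):
    c=K@(T[:3,:3].T@(np.array(q,float)-T[:3,3])); return c[:2]/c[2]
for q in [(499,-284,14),(499,-284,0),(469,-284,5),(529,-284,5),(469,-284,52),(529,-284,52)]: print(q,pr(q))
u,v=pr((499,-284,30)).astype(int); u=max(u,90);v=max(v,75)
print(u-90,v-75)
cv2.imwrite("pics/s1c.png",cv2.resize(p[v-75:v+75,u-90:u+90,::-1],(720,600),interpolation=2))
```

```text
(499, -284, 14) [360.8 313.8]
(499, -284, 0) [359.8 320. ]
(469, -284, 5) [349.9 327.3]
(529, -284, 5) [370.  308.9]
(469, -284, 52) [352.9 305.4]
(529, -284, 52) [373.5 287.6]
271 231
```

View pics/s1c.png

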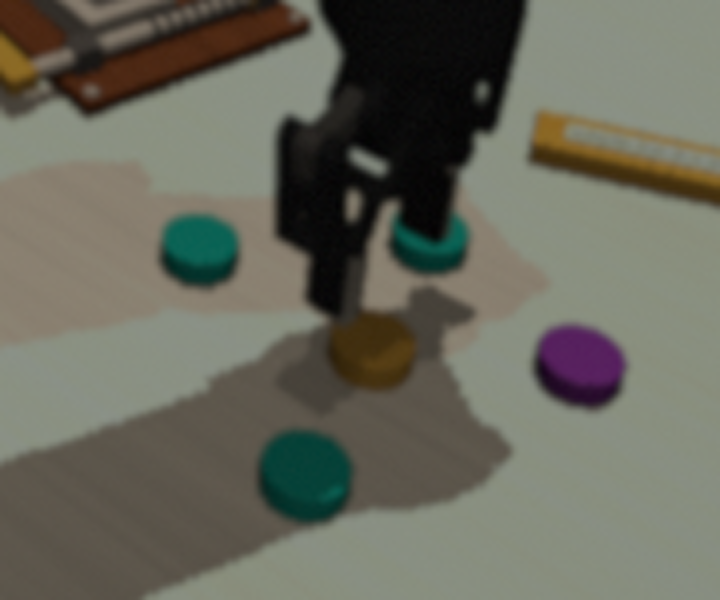

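The side crop shows the finger end at crop (335,318), clearly 40 mm or so above the counter, with the disc at (372,350). The tips stand higher than the nominal offset, so I descend in guarded steps and measure them again.

```bash
cat > tip.py <<'E'
from h import *
import sys
np.set_printoptions(precision=1,suppress=True)
p,d,K,T=save("wrist",sys.argv[1]); s=get_state(); print(s["position"],s["width"],s["wrist_force"],s["grip_force"])
# lowest points of both fingers: cloud of pixels well above surroundings, in tool frame
v,u=np.mgrid[0:420,0:560]; r=np.linalg.solve(K,np.stack([u.ravel(),v.ravel(),np.ones(u.size)]))
P=(T[:3,:3]@(r*d.ravel())).T+T[:3,3]; R=np.array(s["ee_rot"]); Q=(P-s["position"])@R
ok=(d.ravel()>0)&(abs(Q[:,0])<20)&(abs(abs(Q[:,1])-s["width"]/2)<6)&(P[:,2]>float(sys.argv[2]))
for sg in(1,-1):
    q=Q[ok&(Q[:,1]*sg>0)]; print("tip tool z max",np.percentile(q[:,2],99.5) if len(q) else None,len(q),"inner y",np.median(q[:,1]) if len(q) else None)
E
python3 -m pendant '[[[0,0,0.02],0,60],[[0,0,0.02],0,60],[[0,0,0.01],0,60],[[0,0,0],0,60],[[0,0,0],0,60]]'; python3 -m pendant '[[[0,0,0],0,60],[[0,0,0],0,60],[[0,0,0],0,60],[[0,0,0],0,60]]';python3 tip.py w5 18
```

```text
clock: 4.03
position: [498.1, -283.9, 3.8]
ee_rot: [[-0.0, 1.0, -0.002], [1.0, 0.0, 0.001], [0.001, -0.002, -1.0]]
wrist_force: [0.0, 0.2, 0.5]
width: 59.8
grip_force: 0.0
clock: 4.37
position: [498.9, -284.4, 5.0]
ee_rot: [[0.0, 1.0, 0.001], [1.0, -0.0, -0.0], [-0.0, 0.001, -1.0]]
wrist_force: [-0.4, -0.1, -0.1]
width: 60.0
grip_force: 0.0
[ 498.9 -284.3    5. ] 60.046345653835075 [ 0.1  0.5 -0.6] 0.0
tip tool z max -16.9506648901832 3723 inner y 30.564416246405155
tip tool z max -16.517768690414247 3665 inner y -29.509938337614667
```

```bash
python3 -m pendant '[[[0,0,0],0,42],[[0,0,0],0,42],[[0,0,0],0,42],[[0,0,0],0,42]]';python3 tip.py w6 17
```

```text
clock: 4.75
position: [498.7, -284.2, 4.8]
ee_rot: [[-0.0, 1.0, -0.0], [1.0, 0.0, 0.0], [0.0, -0.0, -1.0]]
wrist_force: [-0.1, -0.0, -0.6]
width: 42.0
grip_force: 0.0
[ 498.7 -284.2    4.7] 42.29738610285383 [-0.4 -0.   0.1] 0.0
tip tool z max -15.084570539473408 4692 inner y 21.765279509087208
tip tool z max -14.74424912218386 4761 inner y -21.152314557540894
```

```bash
python3 -m pendant '[[[0,0,0],0,50],[[0,0,0.01],0,50],[[0,0,0.01],0,50],[[0,0,0],0,50],[[0,0,0],0,50]]'; python3 -m pendant '[[[0,0,0],0,50],[[0,0,0],0,50],[[0,0,0],0,50],[[0,0,0],0,50]]';python3 -m pendant '[[[0,0,0],0,25],[[0,0,0],0,25],[[0,0,0],0,25],[[0,0,0],0,25],[[0,0,0],0,25]]' 40; python3 tip.py w7 6
```

```text
clock: 5.22
position: [498.3, -284.0, -6.0]
ee_rot: [[-0.0, 1.0, -0.001], [1.0, 0.0, 0.001], [0.001, -0.001, -1.0]]
wrist_force: [-0.1, -0.4, 0.7]
width: 49.8
grip_force: 0.0
clock: 5.55
position: [498.8, -284.3, -5.2]
ee_rot: [[0.0, 1.0, 0.0], [1.0, -0.0, -0.0], [-0.0, 0.0, -1.0]]
wrist_force: [-0.3, 0.2, 0.6]
width: 50.1
grip_force: 0.0
clock: 5.97
position: [498.8, -284.3, -4.9]
ee_rot: [[-0.0, 1.0, 0.0], [1.0, 0.0, -0.0], [-0.0, 0.0, -1.0]]
wrist_force: [-0.4, 0.6, 5.9]
width: 33.8
grip_force: 39.6
[ 498.8 -284.3   -4.9] 33.95174585970365 [-1.   0.4  5.3] 39.63585376739502
tip tool z max -13.590541385355127 5090 inner y 17.697479980644548
tip tool z max -13.838030689237225 5172 inner y -17.354308234245334
```

```bash
python3 -m pendant '[[[0,0,-0.01],0,25],[[0,0,-0.04],0,25],[[0,0,-0.06],0,25],[[0,0,-0.06],0,25],[[0,0,-0.06],0,25]]'; python3 -m pendant '[[[0,0,0],0,25],[[0,0,0],0,25],[[0,0,0],0,25],[[0,0,0],0,25],[[0,0,0],0,25]]'; python3 tip.py w8 6; python3 b.py w8
```

```text
clock: 6.43
position: [498.1, -283.8, 110.2]
ee_rot: [[-0.0, 1.0, -0.002], [1.0, 0.0, 0.001], [0.001, -0.002, -1.0]]
wrist_force: [1.9, -0.7, -1.3]
width: 33.7
grip_force: 40.1
clock: 6.85
position: [497.6, -283.6, 108.0]
ee_rot: [[-0.0, 1.0, -0.003], [1.0, 0.0, 0.002], [0.002, -0.003, -1.0]]
wrist_force: [0.0, 0.9, -1.4]
width: 33.4
grip_force: 40.1
[ 497.8 -283.7  108.1] 33.41591111650843 [ 0.4  1.2 -1.4] 40.14717936515808
tip tool z max -8.697436232478548 5054 inner y 17.454868002321
tip tool z max -8.691085851916956 5149 inner y -17.22101703047749
[ 498.  -283.9  108.4] 33.27576937139167
[ 471  180   52  125 2356] [495.5 241.2] [ 697.3 -313.5   14. ] [ 697.1 -313.4   14.2]
[ 249  251   64   57 2860] [280.2 279.2] [ 498.  -354.1   14. ] [ 498.3 -283.9  125.7]
```

View pics/w8.png

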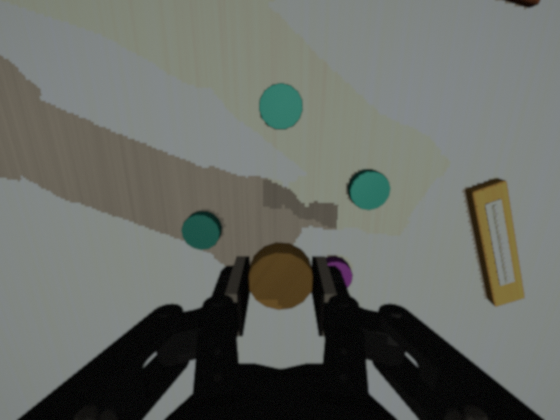

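The disc is held level at (280,279) between the pads. Next I move near the jig, stopping short so the camera can see the nest.

```bash
python3 -m pendant '[[[0.06,0.033,0],0,25],[[0.06,0.033,0],0,25],[[0.06,0.033,0],0,25],[[0.06,0.033,0],0,25],[[0.06,0.033,0],0,25]]'; python3 -m pendant '[[[0.06,0.033,0],0,25],[[0.06,0.033,0],0,25],[[0.05,0.03,0],0,25],[[0,0,0],0,25],[[0,0,0],0,25]]';python3 -m pendant '[[[0,0,0],0,25],[[0,0,0],0,25],[[0,0,0],0,25],[[0,0,0],0,25],[[0,0,0],0,25]]';python3 b.py w9; python3 b2.py 3; python3 -c "
import cv2
a=cv2.imread('pics/w9.png');cv2.imwrite('pics/w9c.png',cv2.resize(a[0:250,150:450],(720,600),interpolation=3))"
```

```text
clock: 7.37
position: [581.5, -132.7, 109.0]
ee_rot: [[0.0, 1.0, -0.001], [1.0, -0.0, 0.0], [0.0, -0.001, -1.0]]
wrist_force: [0.1, -0.6, -1.6]
width: 33.7
grip_force: 40.1
clock: 7.78
position: [629.6, -45.6, 108.7]
ee_rot: [[-0.006, 1.0, -0.001], [1.0, 0.006, 0.002], [0.002, -0.001, -1.0]]
wrist_force: [-0.4, -0.9, -0.7]
width: 33.9
grip_force: 40.1
clock: 8.2
position: [629.0, -50.3, 109.8]
ee_rot: [[0.002, 1.0, -0.0], [1.0, -0.002, -0.0], [-0.0, -0.0, -1.0]]
wrist_force: [-0.1, -1.2, -1.4]
width: 33.9
grip_force: 40.2
[629.  -50.  109.8] 33.49654578603805
[253  36  22  21 168] [263.2  48.2] [616.9  78.8  14. ] [617.4  77.2  23.3]
[ 149   42   51  186 3877] [174.9 138.6] [542.3  12.4  14. ] [551.5  14.8  40.3]
[ 365   96   38   51 1067] [384.  121.6] [714.2  25.6  14. ] [702.9  26.8  47.1]
[ 339  165   39   58 1132] [358.3 196.1] [698.6 -37.5  14. ] [689.4 -27.9  47. ]
[323 236  28  39 514] [336.9 255.3] [683.2 -95.9  14. ] [676.1 -78.6  46.9]
[ 248  243   65   65 3344] [280.2 275.3] [ 629.3 -117.5   14. ] [629.4 -47.8 127.7]
[[629.  -50.  109.8]
 [629.1 -49.8 109.8]
 [629.1 -49.6 109.8]]
[629.1 -49.8 109.8] 33.81599460900664 40.14980971813202 [ 0.3  0.1 -1. ]
```

View pics/w9c.png

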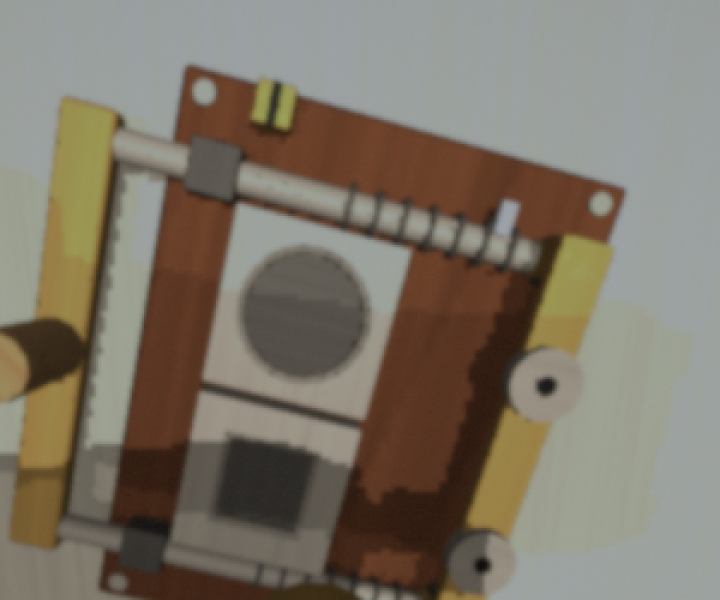

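The crop shows the round nest mouth centred at crop (305,313), so image (277.1,130.4). The mark line is at crop (274,105) and the pointer tip at (511,203).

Run:
```python
from h import *
np.set_printoptions(precision=1,suppress=True)
p,d,K,T=load("w9")
f=lambda u,v,z:atz(K,T,150+u/2.4,v/2.4,z)
n=f(305,313,28); print("nest",n)
print("edges",f(239,313,28),f(371,313,28),f(305,244,28),f(305,382,28))
c=[f(u,v,28) for u,v in[(238,205),(412,248),(362,425),(203,383)]]; print("block",np.mean(c,0),c)
m=f(274,105,24);q=f(511,203,24);print("mark",m,"ptr",q)
for a,b in((c[0],c[1]),(c[3],c[2])): print("yaw",np.degrees(np.arctan2((b-a)[1],(b-a)[0])))
for a,b in((c[3],c[0]),(c[2],c[1])): print("yaw",np.degrees(np.arctan2((b-a)[1],(b-a)[0]))-90)
a,b=f(190,66,10),f(625,188,10); y=np.arctan2((b-a)[1],(b-a)[0]); print("base yaw",np.degrees(y),np.linalg.norm(b-a))
x=np.array([np.cos(y),np.sin(y),0]); print("ptr-mark along x",(q-m)@x)
p0,d0,K0,T0=load("wrist0")
print("tri nest",tri([(K,T,277.1,130.4),(K0,T0,262,167)]))
# disc held centre
h=cv2.cvtColor(p,cv2.COLOR_RGB2HSV);print("disc top depth z",atd(d,K,T,280.2,275.3), "at 127.7 plane")
```

```text
nest [627.2  19.7  28. ]
edges [605.9  19.8  28. ] [648.5  19.7  28. ] [627.3  40.6  28. ] [627.1  -2.5  28. ]
block [626.8  17.9  28. ] [array([606.7,  52. ,  28. ]), array([660.9,  39.4,  28. ]), array([646.4, -17.2,  28. ]), array([593. ,  -2.8,  28. ])]
mark [618.2  79.9  24. ] ptr [691.9  52.6  24. ]
yaw -13.056812768755718
yaw -15.093785546035305
yaw -14.046900281831583
yaw -14.41565541634742
base yaw -14.017796441700005 145.64768637188206
ptr-mark along x 78.12499959234525
tri nest [627.1  19.   16.3]
disc top depth z [629.4 -47.8 127.7] at 127.7 plane
```

Run:
```python
from h import *
np.set_printoptions(precision=1,suppress=True)
p,d,K,T=load("w9")
# column profile of height along disc middle
for v in range(236,316,4): print(v,atd(d,K,T,280,v),p[v,280])
t=np.linspace(0,2*np.pi,90)
for z in(127.5,113.5):
    P=np.stack([629.2+18*np.cos(t),-49.8+18*np.sin(t),z+0*t])
    c=K@(T[:3,:3].T@(P-T[:3,3:4])); c=c[:2]/c[2]; print(z,c.min(1),c.max(1))
```

```text
236 [629.2 -69.9  27.3] [113 107  96]
240 [629.2 -76.8  20.6] [87 82 73]
244 [629.3 -34.6 117.2] [60 46 26]
248 [629.3 -34.7 122. ] [60 46 24]
252 [629.3 -34.7 126.5] [72 54 27]
256 [629.3 -36.4 127.7] [104  81  43]
260 [629.3 -38.8 127.6] [103  80  41]
264 [629.3 -41.  127.8] [103  80  41]
268 [629.3 -43.7 127.3] [102  79  40]
272 [629.3 -45.8 127.7] [101  79  41]
276 [629.3 -48.5 127.2] [100  77  41]
280 [629.3 -50.6 127.8] [99 76 40]
284 [629.3 -53.1 127.7] [99 77 41]
288 [629.3 -55.7 127.6] [98 75 40]
292 [629.3 -58.3 127.5] [97 75 39]
296 [629.3 -60.8 127.6] [96 75 39]
300 [629.3 -63.  128. ] [96 74 38]
304 [629.3 -65.8 127.7] [103  80  42]
308 [629.3 -68.5 127.6] [120 100  73]
312 [ 629.  -172.4   -1.1] [157 163 162]
127.5 [245.9 247.7] [313.7 306.8]
113.5 [248.6 236.5] [311.1 291.8]
```

```bash
python3 -m pendant '[[[0.05,-0.004,0],0,25],[[0.05,0,0],0,25],[[0.043,0,0.02],0,25],[[0,0,0.05],0,25],[[0,0,0.05],0,25]]'; python3 -m pendant '[[[0,0,0.02],0,25],[[0,0,0],0,25],[[0,0,0],0,25],[[0,0,0],0,25],[[0,0,0],0,25]]';python3 -m pendant '[[[0,0,0],0,25],[[0,0,0],0,25],[[0,0,0],0,25],[[0,0,0],0,25],[[0,0,0],0,25]]';python3 - <<'E'
from h import *
np.set_printoptions(precision=1,suppress=True)
p,d,K,T=save("wrist","w10"); s=get_state(); print(s["position"],s["wrist_force"],s["ee_rot"])
for v in range(236,316,4): print(v,atd(d,K,T,280,v),p[v,280])
print(atd(d,K,T,270,262),atd(d,K,T,290,262))
E
```

```text
clock: 8.82
position: [628.6, 25.8, 50.5]
ee_rot: [[-0.005, 1.0, 0.004], [1.0, 0.005, 0.002], [0.002, 0.004, -1.0]]
wrist_force: [0.4, -0.6, -1.9]
width: 33.7
grip_force: 40.2
clock: 9.23
position: [628.6, 21.9, 41.4]
ee_rot: [[0.001, 1.0, 0.003], [1.0, -0.001, 0.0], [0.0, 0.003, -1.0]]
wrist_force: [-0.3, -0.1, 0.1]
width: 33.3
grip_force: 40.2
clock: 9.65
position: [627.2, 22.3, 39.9]
ee_rot: [[-0.0, 1.0, 0.0], [1.0, 0.0, 0.0], [0.0, 0.0, -1.0]]
wrist_force: [-0.1, 0.1, -1.5]
width: 33.8
grip_force: 40.2
[627.2  22.3  39.8] [-0.1 -1.3 -0.5] [[-0.  1. -0.]
 [ 1.  0.  0.]
 [ 0. -0. -1.]]
236 [627.6  31.2  21.4] [49 45 41]
240 [627.6  28.3  21.2] [48 46 41]
244 [627.6  38.   47.4] [62 47 23]
248 [627.6  38.   52.2] [63 48 22]
252 [627.6  37.9  56.7] [78 60 31]
256 [627.6  36.2  57.8] [111  87  46]
260 [627.6  34.   58. ] [112  87  46]
264 [627.6  31.4  57.6] [111  87  46]
268 [627.6  29.3  58. ] [109  85  44]
272 [627.6  26.8  57.8] [110  85  45]
276 [627.6  24.5  58. ] [108  83  45]
280 [627.6  21.9  57.7] [106  83  43]
284 [627.6  19.5  57.8] [107  82  44]
288 [627.6  16.9  57.6] [105  83  44]
292 [627.6  14.5  57.9] [105  81  43]
296 [627.6  11.7  57.4] [104  82  43]
300 [627.6   9.4  57.8] [104  81  43]
304 [627.6   6.6  57.6] [104  80  41]
308 [627.6   4.4  58. ] [104  83  51]
312 [627.6 -22.5  27.2] [114 107  97]
[622.4  32.7  57.8] [632.8  33.   58.3]
```

View pics/w10.png

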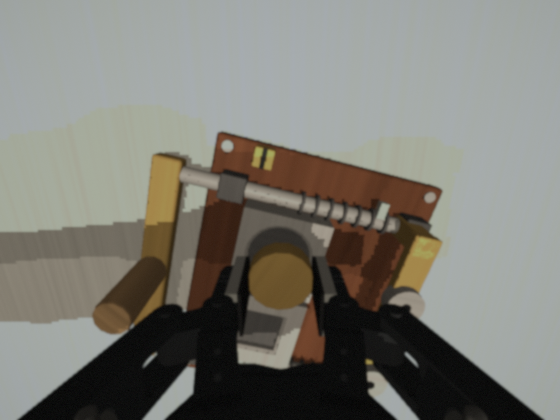

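The picture shows the held disc at (280,275), centred over the nest, whose dark rim is visible above it. I lower it into the recess.

```bash
python3 -m pendant '[[[-0.001,0,0.01],0,25],[[0,0,0.01],0,25],[[0,0,0.01],0,25],[[0,0,0.008],0,25],[[0,0,0],0,25]]'; python3 -m pendant '[[[0,0,0],0,25],[[0,0,0],0,25],[[0,0,0],0,25],[[0,0,0],0,25],[[0,0,0],0,25]]'
```

```text
clock: 10.12
position: [626.1, 21.8, 19.2]
ee_rot: [[-0.0, 1.0, -0.003], [1.0, 0.0, -0.0], [-0.0, -0.003, -1.0]]
wrist_force: [-0.7, -0.0, -0.2]
width: 33.3
grip_force: 40.2
clock: 10.53
position: [627.4, 21.8, 21.0]
ee_rot: [[-0.0, 1.0, 0.0], [1.0, 0.0, 0.0], [0.0, 0.0, -1.0]]
wrist_force: [0.2, -0.3, -1.6]
width: 33.1
grip_force: 40.2
```

```bash
python3 -m pendant '[[[0,0,0.004],0,25],[[0,0,0],0,25],[[0,0,0],0,25],[[0,0,0],0,25],[[0,0,0],0,25]]'; python3 -m pendant '[[[0,0,0],0,36],[[0,0,0],0,40],[[0,0,0],0,45],[[0,0,0],0,50],[[0,0,0],0,50]]';  python3 -m pendant '[[[0,0,0],0,50],[[0,0,-0.03],0,50],[[0,0,-0.06],0,50],[[0,0,-0.06],0,50],[[0,0,0],0,50]]'; python3 -m pendant '[[[0,0,0],0,50],[[0,0,0],0,50],[[0,0,0],0,50],[[0,0,0],0,50],[[0,0,0],0,50]]'
python3 - <<'E'
from h import *
np.set_printoptions(precision=1,suppress=True)
p,d,K,T=save("wrist","w11"); s=get_state(); print(s["position"])
v,u=np.mgrid[0:420,0:560]; r=np.linalg.solve(K,np.stack([u.ravel(),v.ravel(),np.ones(u.size)]))
P=(T[:3,:3]@(r*d.ravel())).T+T[:3,3]
near=(np.hypot(P[:,0]-627.3,P[:,1]-19.5)<26)&(d.ravel()>0)
q=P[near&(P[:,2]>32)&(P[:,2]<45)]; A=np.c_[q[:,:2]-q[:,:2].mean(0),np.ones(len(q))]
print(len(q),q.mean(0),q.min(0),q.max(0),np.linalg.lstsq(A,q[:,2],rcond=None)[0])
b=P[near&(P[:,2]<32)&(P[:,2]>24)]; print("block top",np.median(b[:,2]))
E
```

```text
clock: 10.95
position: [627.2, 21.8, 18.7]
ee_rot: [[-0.0, 1.0, 0.0], [1.0, 0.0, 0.0], [0.0, 0.0, -1.0]]
wrist_force: [-1.0, -0.4, -1.4]
width: 33.6
grip_force: 40.2
clock: 11.37
position: [627.4, 21.8, 18.9]
ee_rot: [[-0.0, 1.0, 0.0], [1.0, 0.0, 0.0], [0.0, 0.0, -1.0]]
wrist_force: [-1.0, -0.1, 0.4]
width: 50.0
grip_force: 0.0
clock: 11.78
position: [631.8, 21.8, 100.0]
ee_rot: [[0.0, 1.0, 0.012], [1.0, -0.0, 0.001], [0.001, 0.012, -1.0]]
wrist_force: [1.5, -0.4, 0.9]
width: 50.1
grip_force: 0.0
clock: 12.2
position: [626.4, 21.7, 92.5]
ee_rot: [[-0.0, 1.0, -0.002], [1.0, 0.0, -0.0], [-0.0, -0.002, -1.0]]
wrist_force: [-0.8, -0.2, -0.2]
width: 49.8
grip_force: 0.0
[626.6  21.7  92.7]
1526 [627.9  20.7  35. ] [610.3   2.4  32. ] [645.5  38.1  37.1] [ 0. -0. 35.]
block top 26.93514950208362
```

The disc is seated: its top is at 35 mm, 8 mm above the block, and it lies flat. Next I turn to the jig's yaw and move over the knob.

```bash
python3 -m pendant '[[[-0.006,-0.041,0],0,60],[[-0.006,-0.041,0],0,60],[[-0.006,-0.041,0],0,60],[[-0.006,-0.041,0],0,60],[[0,0,0],0.236,60]]'; python3 -m pendant '[[[0,0,0],0.236,60],[[0,0,0],0,60],[[0,0,0],0,60],[[0,0,0],0,60],[[0,0,0],0,60]]';python3 -m pendant '[[[0,0,0],0,60],[[0,0,0],0,60],[[0,0,0],0,60],[[0,0,0],0,60],[[0,0,0],0,60]]'
python3 - <<'E'
from h import *
np.set_printoptions(precision=2,suppress=True)
p,d,K,T=save("wrist","w12"); s=get_state(); print(s["position"],s["ee_rot"])
v,u=np.mgrid[0:420,0:560]; r=np.linalg.solve(K,np.stack([u.ravel(),v.ravel(),np.ones(u.size)]))
P=(T[:3,:3]@(r*d.ravel())).T+T[:3,3]
near=(np.hypot(P[:,0]-544.4,P[:,1]-9.8)<18)&(d.ravel()>0)
q=P[near&(P[:,2]>70)&(P[:,2]<80)]; print(len(q),q.mean(0),q.min(0),q.max(0))
t=(q-s["position"])@np.array(s["ee_rot"]); print("tool",t.min(0),t.max(0))
E
```

```text
clock: 12.67
position: [539.9, 8.5, 93.0]
ee_rot: [[0.127, 0.992, -0.008], [0.992, -0.127, -0.0], [-0.001, -0.007, -1.0]]
wrist_force: [0.1, 0.2, 0.0]
width: 60.2
grip_force: 0.0
clock: 13.08
position: [545.3, 9.8, 93.6]
ee_rot: [[0.243, 0.97, -0.0], [0.97, -0.243, 0.0], [0.0, -0.0, -1.0]]
wrist_force: [-0.2, -0.2, -0.3]
width: 60.2
grip_force: 0.0
clock: 13.5
position: [545.2, 9.7, 93.7]
ee_rot: [[0.244, 0.97, -0.0], [0.97, -0.244, 0.0], [0.0, -0.0, -1.0]]
wrist_force: [0.1, -0.2, 1.2]
width: 60.0
grip_force: 0.0
[545.23   9.74  93.75] [[ 0.24  0.97  0.  ]
 [ 0.97 -0.24  0.  ]
 [ 0.    0.   -1.  ]]
646 [543.73   9.82  72.84] [533.86  -0.47  70.04] [553.12  18.9   74.86]
tool [-10.87 -11.32  18.89] [ 8.79  7.94 23.71]
```

```bash
python3 -m pendant '[[[-0.002,-0.003,0.02],0,60],[[0,0,0.04],0,60],[[0,0,0.04],0,60],[[0,0,0.03],0,60],[[0,0,0.005],0,60]]'; python3 -m pendant '[[[0,0,0],0,60],[[0,0,0],0,60],[[0,0,0],0,60],[[0,0,0],0,60],[[0,0,0],0,60]]'; python3 tip.py w13 30; python3 -m pendant '[[[0,0,0],0,10],[[0,0,0],0,10],[[0,0,0],0,10],[[0,0,0],0,10],[[0,0,0],0,10]]' 60;  python3 -m pendant '[[[0,0,0],0,10],[[0,0,0],0,10]]'
```

```text
clock: 13.97
position: [541.6, 9.2, 23.9]
ee_rot: [[0.244, 0.97, -0.005], [0.97, -0.244, -0.0], [-0.001, -0.005, -1.0]]
wrist_force: [-1.0, -1.0, 0.4]
width: 59.6
grip_force: 0.0
clock: 14.38
position: [544.1, 9.2, 27.1]
ee_rot: [[0.245, 0.97, 0.002], [0.97, -0.245, 0.0], [0.0, 0.002, -1.0]]
wrist_force: [-1.7, -0.1, -0.1]
width: 60.2
grip_force: 0.0
[544.    9.2  27. ] 60.1558634655947 [-0.4  0.1  0.5] 0.0
tip tool z max -17.062900231655238 3700 inner y 30.368135682361032
tip tool z max -17.105653802381788 3698 inner y -29.704805463087713
clock: 14.85
position: [543.3, 9.2, 26.5]
ee_rot: [[0.245, 0.97, -0.0], [0.97, -0.245, 0.0], [0.0, -0.0, -1.0]]
wrist_force: [-1.6, 0.4, 2.3]
width: 18.7
grip_force: 58.4
clock: 15.02
position: [543.3, 9.2, 26.5]
ee_rot: [[0.245, 0.97, -0.0], [0.97, -0.245, 0.0], [0.0, -0.0, -1.0]]
wrist_force: [-1.9, 0.6, 5.1]
width: 18.5
grip_force: 58.4
```

```bash
python3 -m pendant '[[[0,-0.02,0],0,10],[[0,-0.025,0],0,10],[[0,-0.025,0],0,10],[[0,-0.025,0],0,10],[[0,-0.025,0],0,10]]'; python3 -m pendant '[[[0,-0.01,0],0,10],[[0,0,0],0,10],[[0,0,0],0,10],[[0,0,0],0,10],[[0,0,0],0,10]]'
python3 - <<'E'
from h import *
p,d,K,T=save("wrist","w14"); s=get_state(); print(s["position"],s["width"])
p2,*_=save("side","s14"); p3,*_=save("scene","sc14")
E
python3 -c "
import cv2,numpy as np
a=cv2.resize(cv2.imread('pics/w14.png')[0:210,230:510],(800,600),interpolation=3)
cv2.imwrite('pics/w14c.png',a)"
```

```text
clock: 15.43
position: [489.5, 22.9, 26.5]
ee_rot: [[0.246, 0.969, 0.009], [0.969, -0.246, -0.001], [0.001, 0.009, -1.0]]
wrist_force: [7.7, -2.6, -3.8]
width: 18.7
grip_force: 59.7
clock: 15.85
position: [484.4, 24.1, 26.5]
ee_rot: [[0.245, 0.969, 0.007], [0.969, -0.245, -0.001], [0.001, 0.007, -1.0]]
wrist_force: [6.3, -2.1, -1.9]
width: 18.6
grip_force: 59.8
[484.45744552  24.1348302   26.47814729] 18.88174696488406
```

View pics/w14c.png

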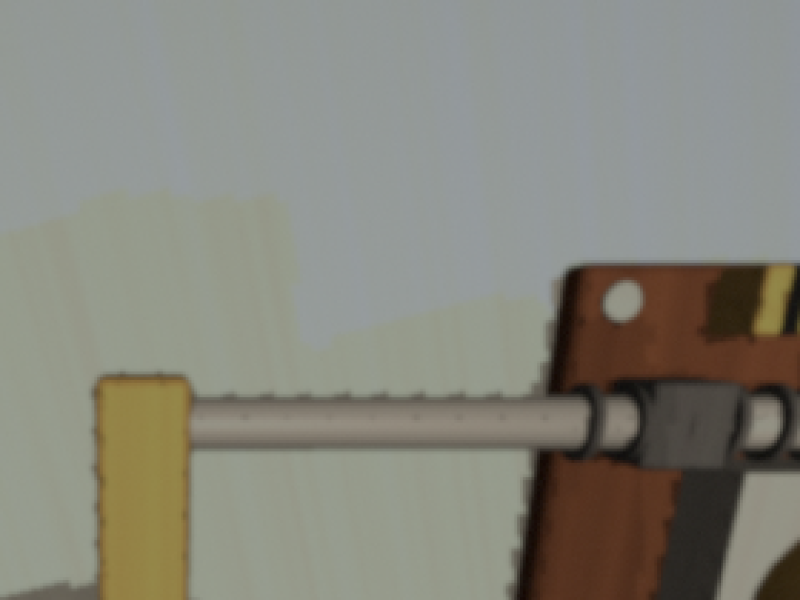

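The crop shows the rod, the guide block at crop (690,425) and the index block with its dark line at the right edge, crop (795,300). That was the tenth view, so from here I measure by code.

Run:
```python
from h import *
np.set_printoptions(precision=1,suppress=True,linewidth=200)
p,d,K,T=load("w14"); g=p.max(2)
v,u=np.mgrid[0:420,0:560]; r=np.linalg.solve(K,np.stack([u.ravel(),v.ravel(),np.ones(u.size)]))
P=((T[:3,:3]@(r*d.ravel())).T+T[:3,3]).reshape(420,560,3)
for row in (96,102,108,114,120,126,130,134): print(row,g[row,492:560])
m=(P[:,:,2]>20)&(P[:,:,2]<32)
for row in range(90,140,4): 
    cs=np.where(m[row,480:])[0]+480; print(row,cs.min() if len(cs) else None,cs.max() if len(cs) else None,len(cs))
```

```text
96 [ 47  46  46  46  56  83 113 134 142 144 144 144 145 141 132 107  65  32  22  24  41  76 113 136 143 143 144 141 134 116  98  90  89  88  89  89  89  89  91  90  90  91  91  92  93  92  91  93  92
  92  93  94  94  95  96  97  97  98  98  98  98  97  96  95  94  93  93  93]
102 [ 48  47  51  66  94 123 139 144 145 145 143 136 124 105  74  40  22  21  29  55  96 128 142 144 144 143 140 128 108  95  92  90  90  90  90  90  90  92  91  92  92  93  93  93  93  93  93  94  94
  96  96  96  97  98  98  99 100  99 100 100  98  97  96  95  95  94  94  93]
108 [ 47  52  68  91 115 133 142 144 144 144 141 130 100  59  29  22  22  36  71 110 135 143 145 145 142 134 119 101  93  90  90  90  90  90  91  92  91  91  92  92  93  93  94  93  93  95  94  96  97
  96  97  97  98 100  99  99 100 100  98  97  97  96  95  94  93  93  94  94]
114 [ 59  89 120 138 143 145 145 145 144 142 129  98  56  27  24  26  46  87 122 139 144 144 144 140 127 109  95  91  91  90  90  90  90  92  91  92  92  93  94  94  93  94  94  93  95  94  96  97  97
  97  98  99  99 100 100  99  99  97  96  96  95  94  93  93  9
[... 625 characters left out ...]
  97  98  97  96  93  85  69  60  58  57  53  49  46  50  54  62  74  72  63  54  49  48  46  48  48  56  83 117 142 151 152 153 153 152 151 147 135
 118 105 100  98  96  93  88  86  84  84  83  84  85  85  85  85  86  84  85]
134 [ 85  84  77  70  63  59  54  52  51  53  55  60  67  77  84  88  88  82  63  47  38  32  28  30  32  43  43  47  50  50  49  47  49  48  46  45  55  82 119 143 151 152 152 152 151 151 145 128 109
  96  92  90  86  82  77  77  78  80  81  82  82  83  84  83  83  83  82  83]
90 None None 0
94 495 521 27
98 494 520 27
102 494 519 26
106 493 518 26
110 491 517 26
114 492 516 25
118 None None 0
122 None None 0
126 528 541 14
130 526 540 15
134 480 539 24
138 480 559 48
```

```bash
cat > pm.py <<'E'
from h import *
import sys
np.set_printoptions(precision=2,suppress=True)
def meas(fn):
    p,d,K,T=load(fn); R=T[:3,:3]; g=p.max(2).astype(float)
    x=np.array([.9693,-.2459,0])
    v,u=np.mgrid[0:420,0:560]; r=np.linalg.solve(K,np.stack([u.ravel(),v.ravel(),np.ones(u.size)]))
    Z=((R@(r*d.ravel())).T+T[:3,3]).reshape(420,560,3)[:,:,2]
    return p,d,K,T,g,x,Z
if __name__=="__main__":
    p,d,K,T,g,x,Z=meas("w14")
    L=[atz(K,T,u,v,24) for u,v in((510.4,96),(508.4,102),(507.2,108),(505.7,114))]
    Q=[atz(K,T,u,v,24) for u,v in((536.8,126),(535.4,130),(534.0,134))]
    print(np.array(L),[q@x for q in L]); print(np.array(Q),[q@x for q in Q])
E
python3 pm.py
```

```text
[[618.31  84.83  24.  ]
 [617.35  82.18  24.  ]
 [616.76  79.4   24.  ]
 [616.01  76.63  24.  ]] [np.float64(578.4734943801111), np.float64(578.1840845104052), np.float64(578.2970303588281), np.float64(578.258196022201)]
[[631.6   66.61  24.  ]
 [630.96  64.73  24.  ]
 [630.31  62.82  24.  ]] [np.float64(595.8327940002525), np.float64(595.6734634123565), np.float64(595.5127641388627)]
```

The remaining distance measures 17.4 mm, and the knob's travel predicts 17.5 mm.

```bash
python3 -m pendant '[[[0,-0.015,0],0,10],[[0,-0.01,0],0,10],[[0,-0.01,0],0,10],[[0,0,0],0,10],[[0,0,0],0,10]]'; python3 -m pendant '[[[0,0,0],0,10],[[0,0,0],0,10],[[0,0,0],0,10],[[0,0,0],0,10],[[0,0,0],0,10]]'
python3 - <<'E'
from h import *
np.set_printoptions(precision=1,suppress=True,linewidth=200)
save("wrist","w15"); save("scene","sc15"); s=get_state(); print(s["position"],s["width"],s["wrist_force"])
p,d,K,T=load("w15"); g=p.max(2)
for row in (96,102,108,114,120,126,130,134): print(row,g[row,492:560])
E
```

```text
clock: 16.42
position: [467.9, 28.4, 26.5]
ee_rot: [[0.246, 0.969, 0.008], [0.969, -0.246, -0.001], [0.001, 0.008, -1.0]]
wrist_force: [7.4, -1.6, -4.0]
width: 18.3
grip_force: 59.8
clock: 16.83
position: [468.2, 28.3, 26.5]
ee_rot: [[0.246, 0.969, 0.008], [0.969, -0.246, -0.001], [0.001, 0.008, -1.0]]
wrist_force: [7.1, -2.2, -3.5]
width: 18.3
grip_force: 59.8
[468.2  28.3  26.5] 18.593650520833556 [ 6.8 -1.8 -4.2]
96 [ 92  93  93  92  91  89  87  86  86  85  84  84  85  86  86  85  86  85  81  71  58  47  41  44  42  45  44  43  44  43  46  44  44  43  43  43  43  57  82 110 128 136 137 137 138 137 135 125  99
  59  26  19  20  35  69 104 127 136 138 137 135 124 106  90  85  84  84  82]
102 [ 95  94  92  91  89  88  86  86  86  85  87  87  86  85  76  64  54  52  47  45  42  42  42  43  43  42  44  44  43  43  44  43  44  44  45  50  69 100 125 134 137 137 138 136 130 114  93  60  30
  20  21  28  57  95 123 135 137 137 136 130 114  96  87  84  85  85  85  87]
108 [ 93  92  90  90  88  87  86  85  85  85  87  86  87  85  75  64  52  47  43  43  43  44  43  43  44  43  42  43  41  4
[... 782 characters left out ...]
  46  45  46  45  47  59  88 121 139 145 147 146 146 146 145 139
 124 104  90  88  86  85  86  86  84  86  86  86  86  87  87  87  86  86  85]
130 [ 77  75  74  74  74  73  75  77  82  82  82  81  81  80  76  74  73  69  59  55  51  50  47  43  49  60  73  78  78  70  58  47  46  44  40  43  44  56  89 121 140 145 146 146 147 146 146 139 123
 104  91  87  84  82  79  79  76  77  77  76  77  77  77  77  77  78  77  77]
134 [ 47  55  57  57  58  57  56  57  57  56  55  57  57  57  56  55  58  58  57  58  58  58  59  60  60  60  63  65  60  50  44  45  45  44  45  45  59  93 125 141 146 146 147 146 146 144 136 118  96
  85  81  78  75  73  69  67  68  72  73  74  75  76  76  75  76  76  74  76]
```

Run:
```python
from pm import *
p,d,K,T,g,x,Z=meas("w15")
L=[atz(K,T,u,v,24)@x for u,v in((543.3,96),(541.6,102),(540.0,108),(538.5,114))]
Q=[atz(K,T,u,v,24)@x for u,v in((536.7,126),(535.4,130),(534.1,134))]
print(np.array(L),np.array(Q),"remaining",np.mean(Q)-np.mean(L))
# knob travel from rest
print(np.hypot(543.3-468.2,28.3-9.2))
p,d,K,T=load("sc15")
v,u=np.mgrid[0:420,0:560]; r=np.linalg.solve(K,np.stack([u.ravel(),v.ravel(),np.ones(u.size)]))
P=(T[:3,:3]@(r*d.ravel())).T+T[:3,3]; near=(np.hypot(P[:,0]-627.3,P[:,1]-19.5)<30)&(d.ravel()>0)
q=P[near]; print("heights near disc",np.histogram(q[:,2],bins=range(18,62,4)))
for n,uu,vv in(("plate",549,247),("therm",212,398)): print(n,atd(d,K,T,uu/1.4,vv/1.4))
```

```text
[578.39 578.36 578.37 578.43] [579.19 579.08 578.97] remaining 0.6940670792519086
77.49077364435068
heights near disc (array([18, 32, 87, 50, 50, 27, 26, 63, 57, 34]), array([18, 22, 26, 30, 34, 38, 42, 46, 50, 54, 58]))
plate [427.54 309.31  12.3 ]
therm [ 707.14 -320.25   13.85]
```

The pointer is within 0.7 mm of the mark. The pull force matches the spring alone, so the bar cleared the blank.

```bash
python3 -c "
from bench import *
print(job_done())"
```

```text
the job is handed in; nothing more can be done
None
```

I handed the job in with the blank seated flat in the round nest and the bridge held about 0.7 mm from the mark; the square plate and thermometer were unmoved at the last check, and I did not re-measure the corkscrew, which the arm never went near.

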